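# Clear the cap torque tester and zero its peak pointer

## Robot

A 6-joint arm with a two-finger parallel gripper is mounted at the origin on the work surface. World frame = base frame: x ahead of the robot, y to its left, z up, the work surface at z = 0. Lengths are in m, angles in rad, forces in N, time in s.
With the tool pointing down it reaches from about 0.3 to 0.825 m from the base axis. Payload 5.4 kg.
Tool frame: the origin (TCP) lies at the very end of the fingers, on their centre line; the grasp point (between the pads) lies 19 mm behind it; z points along the fingers, y is the direction in which the jaws open and shut (so a half turn about z gives the same grasp; the last joint's range is limited). The gripper opens to 92 mm and grips with 3 to 60 N. Pads are 20 mm wide; open, the fingers measure 128 mm over their backs; the gripper's body (75 mm by 189 mm) begins 69 mm behind the grasp point.
Start: joints at [-1.339, 0.158, 1.597, -0, 1.386, -0.21], TCP at [0.246, -0.52, 0.215] pointing down, gripper open.
Joint ranges: [-2.91, 2.91], [-0.94, 2.29], [0.18, 2.7], [-1.29, 4.43], [0.17, 2.64], [-3, 3]. Speed limits (rad/s): [2.57, 2.57, 3.14, 3.14, 3.14, 3.14].

## Interface

Orientations are given as a unit quaternion [x, y, z, w].
In Python, from rig import manip, vision gives the robot as it stands.
- The arm moves only by the tool jog_arm, never from a script. Its argument "commands" is a list of rows, each a list of 2 entries, a list of its own where there are three numbers: the shift along the world's x, y, z scaled (see below), then the turn about the world's z scaled (see below). In form: [[[tx, ty, tz], roll], ...]. A call has 1 to 5 rows; each row is the pose to reach, as a shift and turn from the pose commanded when the call began; what a row does not reach only later rows make up. The controller multiplies each number of a shift by 0.2 m and each number of a turn by 2 rad. A row lasts 1/8 s, in which the tool goes at most 62.5 mm and 10.7 degrees, less where a joint would pass 70% of its speed; a pose out of reach is approached as far as the arm can. A call with a number of a shift or a turn outside -1 to 1 is refused whole. A call with a gripper value outside its range is refused whole. "jaw" is the opening, from -1 (shut) to 1 (fully open), set as the call begins (left out, the last holds). The fingers move at their own pace and stop on an object; "squeeze" is the grip in N (left out, the last holds). Time passes only in rows, so rows that repeat a pose let the fingers close. It gives the time, the measured TCP pose, the force and the opening at its end, in the units of the state.
- manip.sense(): the state, without advancing time (a new reading comes with each control period).
- vision.camera(name): name is "scene" or "side" or "wrist"; returns the picture (400x640x3 uint8, blue, green, red); there is no depth.
- vision.get_calibration(name): a dict with "fx", "fy", "cx", "cy" (pixels), "R" (3x3) and "t" (3): a world point X has camera coordinates R X + t; the wrist camera has in their place "mount" (4x4, takes a point from camera to tool coordinates, whose origin is the TCP and whose axes are the flange's). Camera axes: x right, y down, z forward; pixel columns grow to the right and rows downward; lengths in m; the calibration is good to about 2 mm. A picture is of the moment at which its call begins: read the wrist's pose just before it. get_calibration takes no time and is no camera call.
- manip.finish_job(): hands the job in, once; it reports no verdict.
The state is a dict: "clock": time; "joints": joint angles; "joint_vel": joint speeds; "joint_torque": joint torques, N m; "tool_pos": TCP position; "eef_rot": TCP orientation; "ft_force": force on the tool from outside, world axes, zero at the start; "ft_torque": the same for the moment, N m; "opening": opening from 0.0 (shut) to 1.0 (fully open).
Only numpy, scipy, OpenCV 4.12 (cv2) and the standard library are available. Lean on these libraries where they do the work, as an engineer would, in place of code of your own. Each camera call takes 0.05 s, during which the arm holds its last target. There are 200 camera calls.

## Task

This bottle's cap test is done and noted, and the clamp is already backed off: lift the tested bottle off the torque tester and, keeping it upright, set it down gently in the blue tray with the other tested bottles, leaving those and everything else where they are. Then turn the red reset knob in the middle of the tester's dial anticlockwise, letting go and gripping afresh as needed, until the red peak pointer is right back at its zero stop, and let go, so that the tester is ready for the next bottle.

Things in the scene. Friction and masses are not known exactly. Their poses are not given: they have to be found in the camera images.
- tester: Cap torque tester, fixed to the bench: a grey wedge-shaped case 250 mm deep (its x) and 180 mm wide (its y). Origin on the bench under the centre of the case; its own -x is the operator's side (low front edge, 58 mm high), +x the rear block (100 mm high) that carries the round platform. The dial lies on the front slope, which leans 12 degrees towards -x; a black clamp knob sticks out 30 mm from the -y side (nothing to do with it: the clamp is already backed off).
- platform (a point): Centre of the top face of the tester's round aluminium platform (124 mm across), 118 mm above the bench and 62 mm to the tester's +x of its origin. Axes as the tester's. Four rubber-sleeved clamp posts, 14 mm thick and 28 mm high, stand on it at (+-24.5, +-24.5) mm; the tested bottle stands loosely between them (about 3.5 mm of play).
- bottle_mid (a point): The tested bottle, standing on the platform at the start: white round pill bottle 48 mm in diameter up to 65 mm height, then a blue screw cap 39 mm in diameter; 98 mm high over all, about 0.11 kg. This point is on its axis half-way up, 49 mm above its underside; z is its axis, up. Lift it at least 30 mm to clear the posts. The body between 30 and 65 mm height stands free above the posts, and so does the cap.
- tray: Open blue plastic tray for tested bottles, fixed on the bench: 250 mm (its x) by 170 mm (its y) by 34 mm high, walls and floor 4 mm thick. Origin under its centre, on the bench; its floor is 4 mm above. The two tested bottles stand in its -x half; the +x half is empty.
- done1_mid (a point): A bottle tested before, like the other, standing in the tray (loose; leave it standing). Point half-way up, 49 mm above its underside.
- done2_mid (a point): Another bottle tested before, standing in the tray (loose; leave it standing). Point half-way up, 49 mm above its underside.
- knob_mid (a point): The red reset knob in the middle of the dial: round and fluted, 25 mm in diameter, 24 mm high, with free room all round it above the dial's flat window (128 mm across). This point is on the knob's axis half-way up, 12.5 mm above the window. Its z is the knob's axis (12 degrees from vertical, leaning towards the tester's -x), its x and y turn with the knob. Being round it can be gripped at any yaw; it turns stiffly (about 0.03 N m) and stays where it is left.
- peak_knob (a joint): Angle of the reset knob and the red peak pointer that turns with it (rad): 0 with the pointer against its zero stop, growing clockwise seen from above, to 4.71 at the end of the scale. A hard stop lies at 0.
- pointer_tip (a point): Outer tip of the red peak pointer, under the dial's window, 52 mm from the knob's axis. At zero it points to the tester's -x +y corner (front left for the operator), along the thin black measuring pointer, which rests at zero, with a small steel stop pin beside it.
- beaker_mid (a point): Empty glass beaker, 54 mm across, 70 mm high, loose on the bench (leave it alone). Point half-way up.
- marker_mid (a point): Grey and black marker pen, 135 x 16 x 16 mm, lying loose on the bench (leave it alone). Point at its middle, 8 mm up; x along the pen.
Mind the look-alikes: they are no part of the job. What is shaped like the part that bears bottle_mid but brown is not meant.

How it is judged:
By the outcome, as a careful person would: the job done as asked, in the order asked, and still so for the second after the job is handed in, with the robot touching nothing.
It also fails if it takes over 64 s, if anything falls off the work surface, if the arm or the gripper's body presses on something with over 40 N, if the wrist force passes 120 N, or if a joint passes its speed limit or range.

## Working session

There is one attempt and no reset: what is moved stays moved. The work goes in short steps, Python scripts to look and compute and a tool call to move; the robot and the scene stay as the last step left them, time stands still between calls to the robot, and variables do not carry over. Pictures are saved under pics/ and viewed, about 8 in all and at most 12, crops included, and the job is handed in when it is done.

Besides the shell and the picture viewer there is one more tool, called after "Emit:" by a JSON object that holds its "api" and its "payload", one argument or row to a line. jog_arm: Moves the arm, as the interface text tells. Its arguments: {"type":"object","properties":{"commands":{"type":"array","items":{"type":"array"}},"jaw":{"type":"number"},"squeeze":{"type":"number"}},"required":["commands"]}

```bash
mkdir -p pics; ls; python3 - <<'E'
from rig import manip, vision
import cv2,numpy as np
s=manip.sense();print({k:np.round(v,3).tolist() for k,v in s.items()})
for n in("scene","side"):
    cv2.imwrite(f"pics/{n}0.png",vision.camera(n))
for n in("scene","side","wrist"):
    print(n,{k:np.round(v,3).tolist() for k,v in vision.get_calibration(n).items()})
E
```

```text
pics
{'clock': 0.0, 'joints': [-1.339, 0.159, 1.598, -0.0, 1.386, -0.21], 'joint_vel': [0.0, -0.001, 0.001, 0.001, -0.001, 0.0], 'joint_torque': [0.0, -38.557, -32.211, 0.07, 0.038, -0.0], 'tool_pos': [0.246, -0.519, 0.214], 'eef_rot': [0.976, 0.219, -0.0, -0.001], 'ft_force': [-0.082, -0.039, -0.19], 'ft_torque': [0.02, -0.031, 0.006], 'opening': 1.001}
scene {'fx': 501.583, 'fy': 501.583, 'cx': 328.287, 'cy': 204.277, 'R': [[-0.097, 0.995, 0.016], [0.758, 0.084, -0.647], [-0.646, -0.051, -0.762]], 't': [-0.017, -0.386, 1.871]}
side {'fx': 374.767, 'fy': 374.767, 'cx': 313.467, 'cy': 195.644, 'R': [[-0.994, -0.107, -0.004], [-0.051, 0.501, -0.864], [0.094, -0.859, -0.504]], 't': [0.62, 0.102, 1.143]}
wrist {'fx': 313.874, 'fy': 313.874, 'cx': 319.305, 'cy': 201.629, 'mount': [[-0.001, -0.966, -0.259, 0.072], [1.0, -0.001, -0.001, -0.0], [0.001, -0.259, 0.966, -0.17], [0.0, 0.0, 0.0, 1.0]]}
```

View pics/scene0.png

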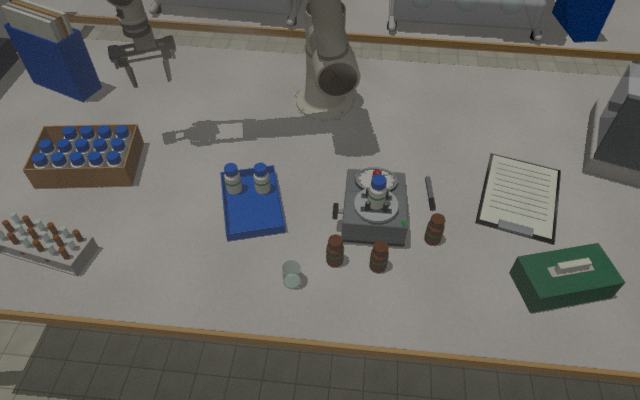

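View pics/side0.png

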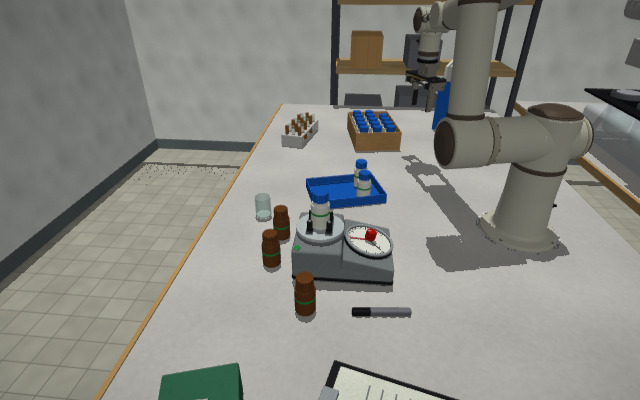

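Scene view: tester around px (376,205) with the bottle's cap at (378,181) and the red knob at (377,173). The tray is at (252,203), with its empty half towards +x (lower in the image). Side view: cap at (320,197), knob at (371,235). The brown bottles, beaker and pen are distractors.

```bash
cat > h.py <<'E'
import cv2,numpy as np
from rig import manip,vision
from scipy.spatial.transform import Rotation as Ro
def cam(n,s=None):
    c=vision.get_calibration(n)
    if n=="wrist":
        M=np.eye(4);M[:3,:3]=Ro.from_quat(s["eef_rot"]).as_matrix();M[:3,3]=s["tool_pos"];M=M@np.array(c["mount"])
        R=M[:3,:3].T;t=-R@M[:3,3]
    else: R,t=np.array(c["R"]),np.array(c["t"])
    return c,R,t
def ray(C,p):
    c,R,t=C;d=R.T@[(p[0]-c["cx"])/c["fx"],(p[1]-c["cy"])/c["fy"],1.];return -R.T@t,d/np.linalg.norm(d)
def plane(C,p,z):
    o,d=ray(C,p);return o+d*(z-o[2])/d[2]
def proj(C,X):
    c,R,t=C;q=R@X+t;return np.array([c["fx"]*q[0]/q[2]+c["cx"],c["fy"]*q[1]/q[2]+c["cy"]])
def tri(rays):
    A=sum(np.eye(3)-np.outer(d,d) for o,d in rays);b=sum((np.eye(3)-np.outer(d,d))@o for o,d in rays)
    X=np.linalg.solve(A,b);return X,[np.linalg.norm(np.cross(X-o,d)) for o,d in rays]
def blobs(im,col,amin=15,box=None):
    h=cv2.cvtColor(im,cv2.COLOR_BGR2HSV);H,S,V=cv2.split(h)
    m={"blue":(H>100)&(H<130)&(S>130)&(V>50),"red":((H<6)|(H>174))&(S>150)&(V>90)}[col].astype(np.uint8)
    if box: k=np.zeros_like(m);k[box[1]:box[3],box[0]:box[2]]=1;m*=k
    n,l,st,ce=cv2.connectedComponentsWithStats(m)
    return [(np.round(ce[i],1).tolist(),st[i].tolist()) for i in range(1,n) if st[i][4]>=amin],m
E
python3 - <<'E'
from h import *
S=cam("scene");D=cam("side")
a=cv2.imread("pics/scene0.png");b=cv2.imread("pics/side0.png")
for im,bx in((a,(210,150,400,245)),(b,(290,150,400,260))):
    for c in("blue","red"):print(c,blobs(im,c,8,bx)[0])
E
```

```text
blue [([230.0, 167.3], [224, 163, 13, 10, 91]), ([254.0, 206.2], [225, 163, 60, 72, 2456]), ([221.5, 174.5], [221, 172, 4, 8, 11]), ([378.6, 180.0], [372, 175, 14, 14, 128]), ([222.0, 186.0], [222, 182, 1, 9, 9]), ([223.4, 202.0], [222, 192, 3, 22, 23])]
red [([376.1, 171.5], [373, 170, 8, 4, 17])]
blue [([361.0, 163.5], [356, 159, 11, 10, 97]), ([343.9, 190.4], [306, 170, 81, 39, 1912])]
red [([370.3, 234.5], [364, 228, 13, 13, 111])]
```

```bash
python3 - <<'E'
from h import *
S=cam("scene");D=cam("side")
a=cv2.imread("pics/scene0.png");b=cv2.imread("pics/side0.png")
print("cap scene",plane(S,(378.6,180.),.1995))
bl,_=blobs(b,"blue",8,(309,189,333,205));print(bl)
for p,_ in bl: print("cap side",plane(D,p,.1995),tri([ray(S,(378.6,180)),ray(D,p)]))
print("knob side z .105",plane(D,(370.3,234.5),.10),"scene",plane(S,(376.5,173),.10))
print("done",plane(S,(230,167.3),.0855),plane(S,(260,169),.0855),plane(D,(361,163.5),.0855),plane(D,(364.5,177),.0855))
_,m=blobs(a,"blue",8,(218,163,290,245));
c=max(cv2.findContours(m,0,2)[0],key=cv2.contourArea)
q=cv2.approxPolyDP(c,3,True)[:,0];print(q.tolist())
for p in q:print(p,plane(S,p,.034).round(3),plane(S,p,0).round(3))
o=np.hstack([cv2.resize(a[155:250,210:300],None,fx=4,fy=4),cv2.resize(a[155:250,325:435],None,fx=4,fy=4)])
cv2.imwrite("pics/c1.png",o)
E
```

```text
cap scene [0.57163301 0.20433736 0.1995    ]
[([321.2, 195.5], [309, 189, 24, 16, 325])]
cap side [0.58223406 0.19889202 0.1995    ] (array([0.57999829, 0.20491178, 0.20510163]), [np.float64(0.002432137245182333), np.float64(0.002432137245182151)])
knob side z .105 [0.45506002 0.21234019 0.1       ] scene [0.44929454 0.20330129 0.1       ]
done [ 0.46123336 -0.23899646  0.0855    ] [ 0.45809621 -0.14757356  0.0855    ] [ 0.4767315  -0.23830785  0.0855    ] [ 0.46527827 -0.13349031  0.0855    ]
[[272, 166], [258, 163], [252, 168], [262, 171], [273, 167], [270, 181], [276, 186], [270, 193], [258, 194], [251, 175], [241, 176], [246, 191], [243, 188], [242, 193], [231, 195], [225, 189], [230, 227], [226, 233], [225, 215], [226, 234], [284, 225]]
[272 166] [ 0.392 -0.126  0.034] [ 0.359 -0.134  0.   ]
[258 163] [ 0.383 -0.173  0.034] [ 0.35  -0.182  0.   ]
[252 168] [ 0.407 -0.187  0.034] [ 0.375 -0.197  0.   ]
[262 171] [ 0.417 -0.153  0.034] [ 0.385 -0.162  0.   ]
[273 167] [ 0.396 -0.122  0.034] [ 0.363 -0.13   0.   ]
[270 181] [ 0.457 -0.121  0.034] [ 0.426 -0.129  0.   ]
[276 186] [ 0.475 -0.099  0.034] [ 0.445 -0.106  0.   ]
[270 193] [ 0.506 -0.112  0.034] [ 0.476 -0.12   0.   ]
[258 194] [ 0.514 -0.148  0.034] [ 0.485 -0.157  0.   ]
[251 175] [ 0.438 -0.184  0.034] [ 0.406 -0.194  0.   ]
[241 176] [ 0.446 -0.215  0.034] [ 0.414 -0.225  0.   ]
[246 191] [ 0.506 -0.186  0.034] [ 0.476 -0.196  0.   ]
[243 188] [ 0.495 -0.198  0.034] [ 0.465 -0.208  0.   ]
[242 193] [ 0.515 -0.197  0.034] [ 0.486 -0.207  0.   ]
[231 195] [ 0.527 -0.228  0.034] [ 0.498 -0.239  0.   ]
[225 189] [ 0.505 -0.252  0.034] [ 0.475 -0.263  0.   ]
[230 227] [ 0.647 -0.204  0.034] [ 0.622 -0.214  0.   ]
[226 233] [ 0.67  -0.21   0.034] [ 0.645 -0.221  0.   ]
[225 215] [ 0.605 -0.228  0.034] [ 0.579 -0.239  0.   ]
[226 234] [ 0.673 -0.209  0.034] [ 0.648 -0.22   0.   ]
[284 225] [ 0.623 -0.051  0.034] [ 0.597 -0.057  0.   ]
```

View pics/c1.png

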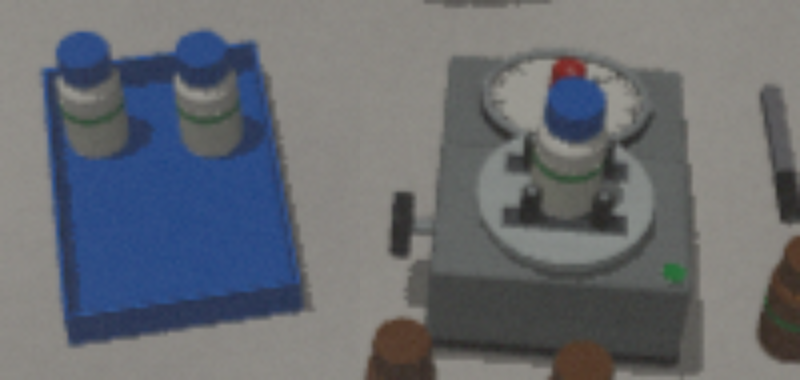

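Crop: tray rim corners at about (284,226), (227,234), (274,166) and (221,172). That gives a tray centre of about (0.532,-0.163), yaw about 0.28, and an empty-half centre of about (0.594,-0.145). The bottle axis is about (0.575,0.204). I'll move above the bottle for a wrist view.

Emit:
{"api": "jog_arm", "payload": {
  "commands": [
    [[0.1, 0.3, 0.25], -0.05],
    [[0.2, 0.6, 0.5], -0.1],
    [[0.3, 0.9, 0.6], -0.15],
    [[0.35, 1, 0.6], -0.22],
    [[0.35, 1, 0.6], -0.22]
  ],
  "jaw": 1
}}

```text
clock: 0.72
tool_pos: [0.3173, -0.3177, 0.3365]
eef_rot: [1.0, 0.003, 0.001, 0.001]
ft_force: [-0.5, -0.8, -0.4]
opening: 1.002
```

Emit:
{"api": "jog_arm", "payload": {
  "commands": [
    [[0.1, 0.3, 0], 0],
    [[0.2, 0.6, 0], 0],
    [[0.3, 0.9, 0], 0],
    [[0.35, 1, 0], 0]
  ]
}}

```text
clock: 1.23
tool_pos: [0.3861, -0.1179, 0.3339]
eef_rot: [1.0, 0.002, -0.0, -0.0]
ft_force: [-0.5, -1.2, 0.7]
opening: 0.998
```

Emit:
{"api": "jog_arm", "payload": {
  "commands": [
    [[0.1, 0.3, 0], 0],
    [[0.2, 0.6, 0], 0],
    [[0.3, 0.9, 0], 0],
    [[0.35, 1, 0], 0]
  ]
}}

```text
clock: 1.72
tool_pos: [0.4562, 0.0824, 0.3334]
eef_rot: [1.0, 0.003, -0.001, -0.0]
ft_force: [0.1, -0.2, -0.5]
opening: 0.997
```

Emit:
{"api": "jog_arm", "payload": {
  "commands": [
    [[0.1, 0.2, 0], 0],
    [[0.25, 0.4, 0], 0],
    [[0.4, 0.6, 0], 0],
    [[0.4, 0.6, 0], 0],
    [[0.4, 0.6, 0], 0]
  ]
}}

```text
clock: 2.35
tool_pos: [0.5358, 0.1993, 0.3335]
eef_rot: [1.0, 0.001, -0.001, 0.0]
ft_force: [0.9, 0.0, 0.6]
opening: 0.999
```

```bash
python3 - <<'E'
from h import *
s=manip.sense();a=vision.camera("wrist");cv2.imwrite("pics/w1.png",a)
print(s["clock"],s["tool_pos"],s["eef_rot"],s["joints"])
W=cam("wrist",s)
for p,st in blobs(a,"blue",200)[0]: print("blue",p,st,plane(W,p,.207))
for p,st in blobs(a,"red",30)[0]: print("red",p,st,plane(W,p,.10))
E
```

```text
2.35 [0.53583489 0.19930175 0.33348924] [ 9.99999086e-01  8.27492735e-04 -9.80431639e-04  4.27413659e-04] [ 1.45121342e-01  1.01425542e-01  1.42788796e+00 -5.64518859e-04
  1.61434255e+00  1.71423869e+00]
blue [556.4, 159.7] [482, 70, 158, 189, 17780] [ 0.5689716  -0.02453481  0.207     ]
blue [314.8, 145.5] [294, 124, 42, 43, 1404] [0.58209451 0.20370541 0.207     ]
red [316.0, 237.8] [307, 230, 18, 16, 197] [0.44745559 0.20387277 0.1       ]
```

View pics/w1.png

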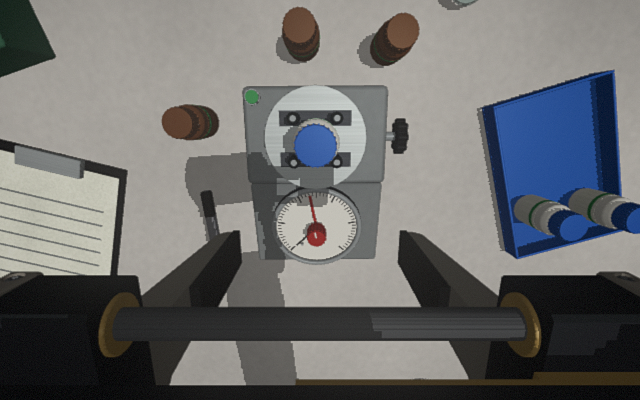

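Wrist view (up = +x, right = -y): cap at px (315,146), which gives (0.582,0.204). The cap is 42 px wide, i.e. 39 mm, so that checks out. The platform centre is about (0.585,0.203). The knob is at (316,237), and the red pointer points to about 12 o'clock. Descending onto the cap.

Emit:
{"api": "jog_arm", "payload": {
  "commands": [
    [[0.2, 0.02, 0], 0],
    [[0.235, 0.02, -0.2], 0],
    [[0.235, 0.02, -0.45], 0],
    [[0.235, 0.02, -0.65], 0],
    [[0.235, 0.02, -0.72], 0]
  ]
}}

```text
clock: 3.02
tool_pos: [0.5811, 0.2028, 0.1882]
eef_rot: [1.0, 0.0, -0.002, 0.0]
ft_force: [-0.9, -0.1, 0.7]
opening: 0.997
```

Emit:
{"api": "jog_arm", "payload": {
  "commands": [
    [[0, 0, 0], 0],
    [[0, 0, 0], 0],
    [[0, 0, 0], 0],
    [[0, 0, 0], 0],
    [[0, 0, 0], 0]
  ],
  "jaw": -1,
  "squeeze": 20
}}

```text
clock: 3.65
tool_pos: [0.583, 0.2043, 0.191]
eef_rot: [1.0, 0.001, 0.0, -0.0]
ft_force: [1.0, 0.4, 0.2]
opening: 0.477
```

Emit:
{"api": "jog_arm", "payload": {
  "commands": [
    [[0, 0, 0.02], 0],
    [[0, 0, 0.06], 0],
    [[0, 0, 0.1], 0],
    [[0, 0, 0.1], 0]
  ]
}}

```text
clock: 4.15
tool_pos: [0.5835, 0.2043, 0.2119]
eef_rot: [1.0, 0.001, 0.001, -0.0]
ft_force: [-0.1, 0.5, -0.6]
opening: 0.414
```

```bash
python3 - <<'E'
from h import *
s=manip.sense();print(s["opening"]*92,s["ft_force"],s["ft_torque"],s["tool_pos"])
a=vision.camera("side");b=vision.camera("wrist")
o=np.vstack([cv2.resize(a[150:290,250:430],(480,373)),cv2.resize(b[40:280],(480,180))]);cv2.imwrite("pics/p2.png",o)
E
```

```text
38.11475161785375 [-0.13653542  0.53600674 -0.57088323] [ 0.04460163  0.0118924  -0.00375038] [0.58350348 0.20431348 0.21190808]
```

View pics/p2.png

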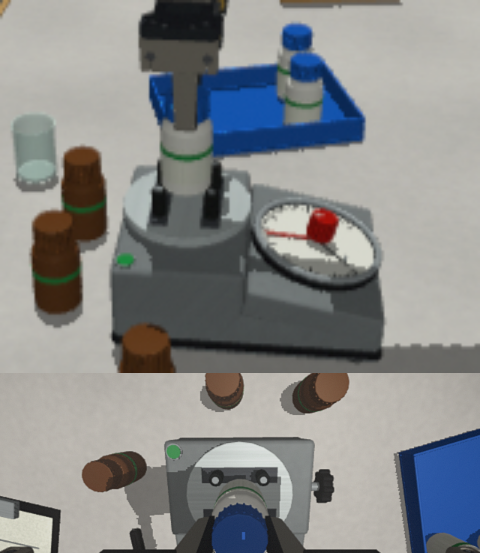

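The fingers were still closing when the lift began. The opening is now 38 mm, the cap's width, and the fingertips sit at the cap's lower edge. I'll lift further and check the hang height.

Emit:
{"api": "jog_arm", "payload": {
  "commands": [
    [[0, 0, 0.1], 0],
    [[0, 0, 0.25], 0],
    [[0, 0, 0.4], 0],
    [[0, 0, 0.5], 0],
    [[0, 0, 0.5], 0]
  ]
}}

```text
clock: 4.88
tool_pos: [0.584, 0.2044, 0.3139]
eef_rot: [1.0, 0.001, 0.003, -0.0]
ft_force: [-0.3, 0.2, -1.4]
opening: 0.415
```

```bash
python3 - <<'E'
from h import *
s=manip.sense();print(s["opening"]*92,s["ft_force"],s["tool_pos"])
a=vision.camera("side");b=vision.camera("scene")
D=cam("side")
for h in(0.066,.070,.074,.08,.09): print(h,proj(D,s["tool_pos"]-[0,0,h]).round(1))
o=np.hstack([cv2.resize(a[110:260,260:400],(467,500)),cv2.resize(b[120:250,340:420],(308,500))]);cv2.imwrite("pics/p3.png",o)
E
```

```text
38.22345368863769 [-0.34383743  0.17842938 -1.35447996] [0.58398734 0.20440087 0.31392735]
0.066 [320.4 179.1]
0.07 [320.4 180.6]
0.074 [320.4 182.1]
0.08 [320.4 184.3]
0.09 [320.3 187.9]
```

View pics/p3.png

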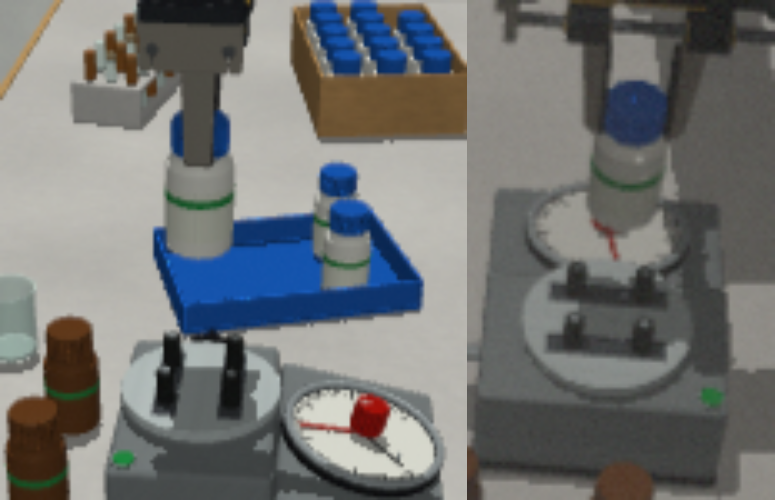

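Bottle is clear of the posts and hangs about 74 mm below the TCP: its base edge is at side px row 187. Carrying it over the tray.

Emit:
{"api": "jog_arm", "payload": {
  "commands": [
    [[0.0, -0.1, 0], 0],
    [[0.02, -0.3, 0], 0],
    [[0.03, -0.5, 0], 0],
    [[0.04, -0.7, 0], 0],
    [[0.05, -0.9, 0], 0]
  ]
}}

```text
clock: 5.6
tool_pos: [0.592, 0.0217, 0.3095]
eef_rot: [1.0, 0.001, -0.001, 0.0]
ft_force: [0.8, 0.1, -1.0]
opening: 0.421
```

Emit:
{"api": "jog_arm", "payload": {
  "commands": [
    [[0.0, -0.2, 0], 0],
    [[0, -0.4, -0.1], 0],
    [[0, -0.6, -0.25], 0],
    [[0, -0.75, -0.4], 0],
    [[0, -0.85, -0.5], 0]
  ]
}}

```text
clock: 6.22
tool_pos: [0.5911, -0.1477, 0.208]
eef_rot: [1.0, -0.0, -0.002, -0.001]
ft_force: [-0.0, 0.6, -1.7]
opening: 0.417
```

Emit:
{"api": "jog_arm", "payload": {
  "commands": [
    [[0, 0, -0.15], 0],
    [[0, 0, -0.3], 0],
    [[0, 0, -0.4], 0],
    [[0, 0, -0.45], 0],
    [[0, 0, -0.45], 0]
  ]
}}

```text
clock: 6.85
tool_pos: [0.5928, -0.1457, 0.1204]
eef_rot: [1.0, 0.001, -0.0, -0.0]
ft_force: [-0.3, -0.5, -1.1]
opening: 0.42
```

```bash
python3 - <<'E'
from h import *
s=manip.sense();print(s["opening"]*92,s["ft_force"],s["tool_pos"])
a=vision.camera("side");b=vision.camera("scene")
o=np.hstack([cv2.resize(a[120:230,290:400],(400,400)),cv2.resize(b[140:250,205:305],(364,400))]);cv2.imwrite("pics/p4.png",o)
E
```

```text
38.623637113834924 [-0.34320956 -0.54804162 -1.1321376 ] [ 0.59275988 -0.14571079  0.12042015]
```

View pics/p4.png

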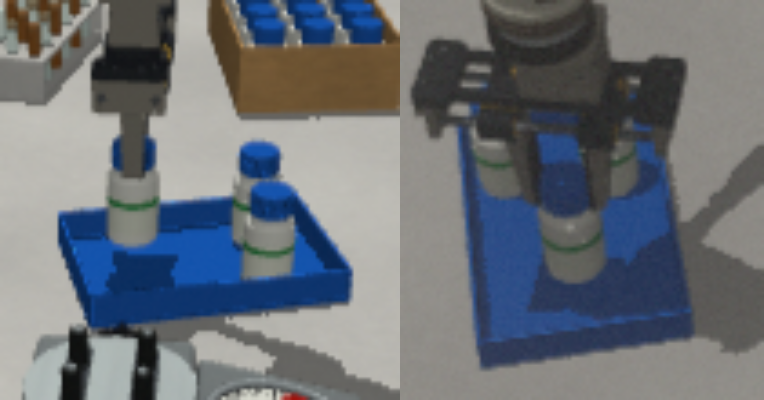

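The bottle is upright over the middle of the tray's empty half, about 40 mm above the floor. Lowering it slowly.

Emit:
{"api": "jog_arm", "payload": {
  "commands": [
    [[0, 0, -0.06], 0],
    [[0, 0, -0.12], 0],
    [[0, 0, -0.16], 0],
    [[0, 0, -0.185], 0],
    [[0, 0, -0.185], 0]
  ]
}}

```text
clock: 7.58
tool_pos: [0.5925, -0.1456, 0.083]
eef_rot: [1.0, 0.001, -0.0, -0.0]
ft_force: [0.5, -0.6, -0.9]
opening: 0.417
```

Emit:
{"api": "jog_arm", "payload": {
  "commands": [
    [[0, 0, -0.007], 0],
    [[0, 0, -0.014], 0],
    [[0, 0, -0.02], 0],
    [[0, 0, -0.02], 0]
  ]
}}

```text
clock: 8.07
tool_pos: [0.5928, -0.1458, 0.0796]
eef_rot: [1.0, 0.001, -0.0, -0.0]
ft_force: [0.8, -0.4, -0.7]
opening: 0.415
```

Emit:
{"api": "jog_arm", "payload": {
  "commands": [
    [[0, 0, -0.005], 0],
    [[0, 0, -0.01], 0],
    [[0, 0, -0.01], 0]
  ]
}}

```text
clock: 8.45
tool_pos: [0.593, -0.1458, 0.0779]
eef_rot: [1.0, 0.001, 0.0, 0.0]
ft_force: [-0.8, -0.1, 1.0]
opening: 0.421
```

Emit:
{"api": "jog_arm", "payload": {
  "commands": [
    [[0, 0, -0.005], 0],
    [[0, 0, -0.01], 0],
    [[0, 0, -0.01], 0]
  ]
}}

```text
clock: 8.82
tool_pos: [0.5937, -0.1462, 0.0778]
eef_rot: [1.0, 0.001, 0.001, 0.0]
ft_force: [-2.5, 1.1, 11.3]
opening: 0.419
```

Contact at about 11 N, with the TCP 78 mm up as predicted. Easing off, then releasing.

Emit:
{"api": "jog_arm", "payload": {
  "commands": [
    [[0, 0, 0.008], 0],
    [[0, 0, 0.008], 0]
  ]
}}

```text
clock: 9.07
tool_pos: [0.5933, -0.146, 0.0779]
eef_rot: [1.0, 0.001, 0.001, 0.0]
ft_force: [-0.2, -0.8, 5.2]
opening: 0.421
```

Emit:
{"api": "jog_arm", "payload": {
  "commands": [
    [[0, 0, 0], 0],
    [[0, 0, 0], 0],
    [[0, 0, 0], 0],
    [[0, 0, 0], 0],
    [[0, 0, 0], 0]
  ],
  "jaw": 1
}}

```text
clock: 9.7
tool_pos: [0.5928, -0.1458, 0.0771]
eef_rot: [1.0, 0.001, -0.0, -0.0]
ft_force: [-0.1, -0.3, -0.2]
opening: 0.942
```

Emit:
{"api": "jog_arm", "payload": {
  "commands": [
    [[0, 0, 0.05], 0],
    [[0, 0, 0.2], 0],
    [[0, 0, 0.5], 0],
    [[0, 0, 0.8], 0],
    [[0, 0, 1], 0]
  ]
}}

```text
clock: 10.32
tool_pos: [0.5937, -0.1461, 0.2819]
eef_rot: [1.0, 0.001, 0.002, 0.001]
ft_force: [-0.1, -0.6, -0.3]
opening: 1.0
```

Emit:
{"api": "jog_arm", "payload": {
  "commands": [
    [[-0.1, 0.2, 0.0], 0],
    [[-0.2, 0.4, 0], 0],
    [[-0.3, 0.6, 0], 0],
    [[-0.4, 0.85, 0], 0],
    [[-0.4, 0.85, 0], 0]
  ]
}}

```text
clock: 10.95
tool_pos: [0.512, 0.0268, 0.2784]
eef_rot: [1.0, 0.003, 0.001, -0.0]
ft_force: [0.1, -0.0, 0.4]
opening: 1.003
```

Emit:
{"api": "jog_arm", "payload": {
  "commands": [
    [[-0.1, 0.25, 0.0], 0],
    [[-0.2, 0.5, 0], 0],
    [[-0.35, 0.75, 0], 0],
    [[-0.45, 0.9, 0], 0],
    [[-0.45, 0.9, 0], 0]
  ]
}}

```text
clock: 11.58
tool_pos: [0.4226, 0.2051, 0.2779]
eef_rot: [1.0, 0.002, 0.001, -0.0]
ft_force: [0.1, 0.1, 0.4]
opening: 1.002
```

```bash
python3 - <<'E'
from h import *
s=manip.sense();a=vision.camera("wrist")
c=vision.camera("side");b=vision.camera("scene")
print(s["clock"],s["tool_pos"],s["joints"].round(2) if hasattr(s["joints"],'round') else s["joints"])
W=cam("wrist",s);D=cam("side");S=cam("scene")
for p,st in blobs(a,"red",30)[0]: print("red w",p,st,plane(W,p,.10))
r1=ray(W,max(blobs(a,"red",30)[0],key=lambda q:q[1][4])[0])
for n,im,C,bx in(("side",c,D,(290,200,400,260)),("scene",b,S,(330,155,420,220))):
    for p,st in blobs(im,"red",10,bx)[0]: print(n,p,st,tri([r1,ray(C,p)]))
o=np.vstack([a,np.hstack([cv2.resize(c[140:230,290:400],(244,200)),cv2.resize(b[140:250,205:305],(182,200)),cv2.resize(b[160:210,340:410],(214,200))])]) if 0 else np.vstack([a[:,0:640],np.hstack([cv2.resize(c[140:230,290:400],(244,200)),cv2.resize(b[140:250,205:305],(182,200)),cv2.resize(b[160:210,340:410],(214,200))])])
cv2.imwrite("pics/p5.png",o)
E
```

```text
11.575 [0.42258387 0.20510487 0.27792662] [ 0.19 -0.16  1.79 -0.    1.51  1.76]
red w [315.8, 124.7] [313, 108, 7, 36, 71] [0.48707432 0.20941205 0.1       ]
red w [321.1, 158.6] [310, 148, 23, 19, 307] [0.45062446 0.20351563 0.1       ]
side [370.0, 234.8] [364, 228, 13, 13, 104] (array([0.45244121, 0.20351766, 0.0929906 ]), [np.float64(0.002670956294778429), np.float64(0.0026709562947785375)])
scene [376.7, 172.5] [373, 170, 8, 7, 22] (array([0.45113495, 0.20356842, 0.1040745 ]), [np.float64(2.8516281221757272e-05), np.float64(2.8516281221729178e-05)])
```

View pics/p5.png

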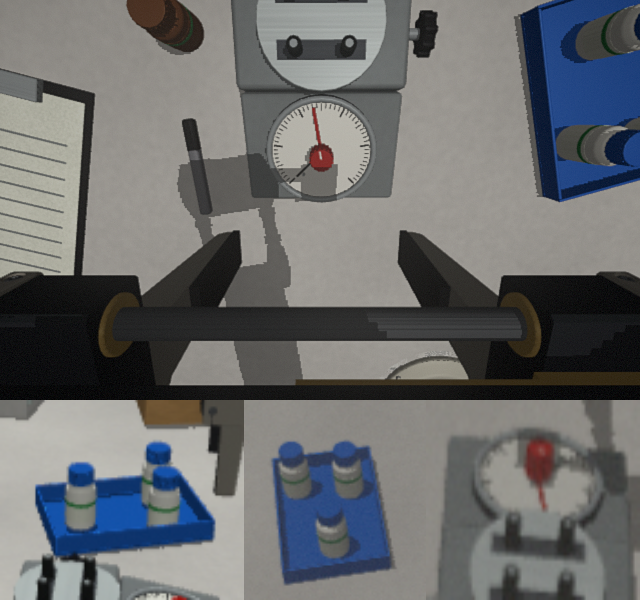

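Bottle stands upright in the tray's empty half and the other two are undisturbed. Knob at wrist px (321,158), about (0.449,0.2035), mid-height about 0.09. The red pointer tip is at (314,108) and the black zero pointer points to lower left, (295,178). That leaves about 127° anticlockwise to go. I'll pre-turn to -40°, part-close the jaw to 46 mm and go down to the knob.

Emit:
{"api": "jog_arm", "payload": {
  "commands": [
    [[0.13, -0.01, 0], -0.09],
    [[0.13, -0.01, -0.2], -0.18],
    [[0.13, -0.01, -0.4], -0.27],
    [[0.13, -0.01, -0.6], -0.35],
    [[0.13, -0.01, -0.75], -0.35]
  ],
  "jaw": 0,
  "squeeze": 12
}}

```text
clock: 12.35
tool_pos: [0.4491, 0.2006, 0.1253]
eef_rot: [0.939, -0.344, -0.001, 0.001]
ft_force: [-0.0, -0.0, 0.3]
opening: 0.503
```

Emit:
{"api": "jog_arm", "payload": {
  "commands": [
    [[0, 0, -0.06], 0],
    [[0, 0, -0.12], 0],
    [[0, 0, -0.17], 0],
    [[0, 0, -0.19], 0],
    [[0, 0, -0.19], 0]
  ]
}}

```text
clock: 12.98
tool_pos: [0.449, 0.2023, 0.0894]
eef_rot: [0.94, -0.342, 0.0, -0.0]
ft_force: [-0.1, 0.6, 0.5]
opening: 0.501
```

```bash
python3 - <<'E'
from h import *
s=manip.sense();print(s["tool_pos"],s["ft_force"],s["opening"]*92,s["joints"])
a=vision.camera("wrist");c=vision.camera("side");b=vision.camera("scene")
o=np.vstack([cv2.resize(a[80:340,160:480],(640,520))[:300],np.hstack([cv2.resize(c[200:270,320:420],(400,280)),cv2.resize(b[140:200,345:405],(240,280))])])
cv2.imwrite("pics/p6.png",o)
E
```

```text
[0.44901511 0.20229534 0.08939343] [-0.11032686  0.59601964  0.50790415] 46.121884487971556 [ 1.77377530e-01  8.35825734e-02  1.94198999e+00 -2.38959744e-05
  1.11563872e+00  2.44619808e+00]
```

View pics/p6.png

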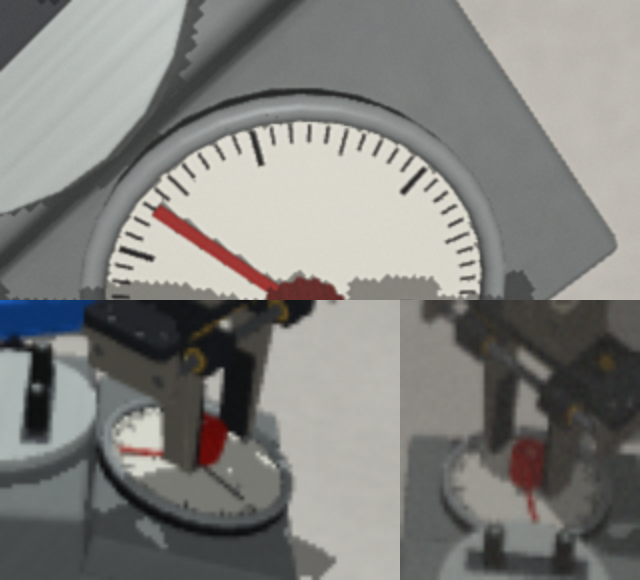

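The jaws straddle the knob with the fingertips just above the window. Gripping and turning the first stroke.

Emit:
{"api": "jog_arm", "payload": {
  "commands": [
    [[0, 0, 0], 0],
    [[0, 0, 0], 0],
    [[0, 0, 0], 0],
    [[0, 0, 0], 0],
    [[0, 0, 0], 0]
  ],
  "jaw": -1
}}

```text
clock: 13.75
tool_pos: [0.451, 0.2045, 0.0899]
eef_rot: [0.94, -0.342, 0.002, -0.003]
ft_force: [6.5, 9.6, -6.7]
opening: 0.285
```

Emit:
{"api": "jog_arm", "payload": {
  "commands": [
    [[0, 0, 0], 0.05],
    [[0, 0, 0], 0.1],
    [[0, 0, 0], 0.15],
    [[0, 0, 0], 0.2],
    [[0, 0, 0], 0.2]
  ]
}}

```text
clock: 14.38
tool_pos: [0.4506, 0.2039, 0.0898]
eef_rot: [0.989, -0.148, 0.002, -0.002]
ft_force: [5.3, 7.3, -3.9]
opening: 0.273
```

```bash
cat > ang.py <<'E'
from h import *
s=manip.sense();print(s["tool_pos"],s["ft_force"],s["ft_torque"],s["opening"]*92)
a=vision.camera("wrist");cv2.imwrite("pics/k%.1f.png"%s["clock"],a)
W=cam("wrist",s)
h=cv2.cvtColor(a,cv2.COLOR_BGR2HSV);H,S,V=cv2.split(h)
m=((H<8)|(H>172))&(S>110)&(V>60)
ys,xs=np.nonzero(m)
# slope plane through knob foot, 12 deg lean to -x
P0=np.array([.451,.2035,.076]);n=np.array([-np.sin(.2094),0,np.cos(.2094)])
P=[]
for p in zip(xs,ys):
    o,d=ray(W,p);P.append(o+d*(n@(P0-o))/(n@d))
P=np.array(P);v=P-P0;r=np.linalg.norm(v,axis=1);k=(r>.03)&(r<.058)
print(len(P),k.sum())
if k.sum():
    q=v[k].mean(0);print("pointer deg ccw from +x",np.degrees(np.arctan2(q[1],q[0])),"rmax",r[k].max())
E
python3 ang.py
```

```text
[0.45057108 0.20389066 0.08983244] [ 5.28082072  7.27042252 -3.88571447] [ 1.26544372 -0.85333095  0.07489148] 25.14517821259114
2645 367
pointer deg ccw from +x 43.202444100364815 rmax 0.05598310416127044
```

Emit:
{"api": "jog_arm", "payload": {
  "commands": [
    [[0.005, 0.007, 0], 0.07],
    [[0.005, 0.007, 0], 0.14],
    [[0.005, 0.007, 0], 0.21],
    [[0.005, 0.007, 0], 0.28],
    [[0.005, 0.007, 0], 0.35]
  ]
}}

```text
clock: 15.05
tool_pos: [0.4506, 0.2026, 0.09]
eef_rot: [0.979, 0.202, 0.001, 0.001]
ft_force: [-0.8, -4.9, 4.7]
opening: 0.274
```

Emit:
{"api": "jog_arm", "payload": {
  "commands": [
    [[0, 0, 0], 0.07],
    [[0, 0, 0], 0.15],
    [[0, 0, 0], 0.15]
  ]
}}

```text
clock: 15.42
tool_pos: [0.451, 0.2022, 0.0903]
eef_rot: [0.939, 0.345, 0.001, 0.002]
ft_force: [0.4, -5.4, 4.8]
opening: 0.282
```

```bash
python3 ang.py
```

```text
[0.45099688 0.20216067 0.0903038 ] [ 0.39008971 -5.44776881  4.84167913] [-1.32421038 -0.22951354 -0.07300923] 25.903664135512898
2580 254
pointer deg ccw from +x 88.13200118352701 rmax 0.05260464684624084
```

79° done for an 80° stroke, with about 47° left. Letting go, turning back and gripping afresh.

Emit:
{"api": "jog_arm", "payload": {
  "commands": [
    [[0, 0, 0], 0],
    [[0, 0, 0], 0],
    [[0, 0, 0], 0]
  ],
  "jaw": 0
}}

```text
clock: 15.85
tool_pos: [0.4496, 0.2038, 0.089]
eef_rot: [0.939, 0.344, -0.0, -0.0]
ft_force: [0.1, 0.5, 1.1]
opening: 0.5
```

Emit:
{"api": "jog_arm", "payload": {
  "commands": [
    [[0, 0, 0], -0.08],
    [[0, 0, 0], -0.16],
    [[0, 0, 0], -0.24],
    [[0, 0, 0], -0.32],
    [[0, 0, 0], -0.4]
  ]
}}

```text
clock: 16.48
tool_pos: [0.4496, 0.2038, 0.089]
eef_rot: [0.999, -0.052, -0.0, -0.0]
ft_force: [0.0, -0.4, 0.2]
opening: 0.501
```

Emit:
{"api": "jog_arm", "payload": {
  "commands": [
    [[0, 0, 0], -0.08],
    [[0, 0, 0], -0.16],
    [[0, 0, 0], -0.2],
    [[0, 0, 0], -0.2]
  ]
}}

```text
clock: 16.98
tool_pos: [0.4497, 0.2037, 0.0891]
eef_rot: [0.969, -0.246, -0.0, -0.0]
ft_force: [0.5, -0.5, -0.5]
opening: 0.499
```

Emit:
{"api": "jog_arm", "payload": {
  "commands": [
    [[0, 0, 0], 0],
    [[0, 0, 0], 0],
    [[0, 0, 0], 0],
    [[0, 0, 0], 0],
    [[0, 0, 0], 0]
  ],
  "jaw": -1
}}

```text
clock: 17.6
tool_pos: [0.4503, 0.2046, 0.0892]
eef_rot: [0.969, -0.246, 0.0, -0.001]
ft_force: [2.9, 5.2, -3.7]
opening: 0.276
```

Emit:
{"api": "jog_arm", "payload": {
  "commands": [
    [[0, 0, 0], 0.07],
    [[0, 0, 0], 0.14],
    [[0, 0, 0], 0.21],
    [[0, 0, 0], 0.28],
    [[0, 0, 0], 0.32]
  ]
}}

```text
clock: 18.23
tool_pos: [0.4499, 0.203, 0.0894]
eef_rot: [0.997, 0.073, -0.0, 0.001]
ft_force: [-0.3, -1.2, 1.4]
opening: 0.266
```

```bash
python3 ang.py
```

```text
[0.44994813 0.202988   0.08942488] [-0.27710824 -1.22650117  1.40419626] [-0.56147702 -0.03713998 -0.10764546] 24.49146425572414
2350 218
pointer deg ccw from +x 140.77843624209174 rmax 0.05200928333981291
```

Emit:
{"api": "jog_arm", "payload": {
  "commands": [
    [[0, 0, 0], 0.04],
    [[0, 0, 0], 0.08],
    [[0, 0, 0], 0.1],
    [[0, 0, 0], 0.1]
  ]
}}

```text
clock: 18.77
tool_pos: [0.45, 0.2026, 0.0897]
eef_rot: [0.985, 0.17, -0.0, 0.001]
ft_force: [-2.0, -6.3, 5.4]
opening: 0.271
```

```bash
python3 ang.py; python3 - <<'E'
import cv2,glob
f=sorted(glob.glob("pics/k*.png"))
ims=[cv2.imread(x)[150:350,200:440] for x in f[-2:]]
o=cv2.hconcat([cv2.resize(i,(400,333)) for i in ims]);cv2.imwrite("pics/p7.png",o);print(f)
E
```

```text
[0.45004468 0.20257412 0.08969373] [-2.02753803 -6.26951833  5.42354397] [-1.37177285  0.26264398 -0.09509259] 24.91058261436691
2333 189
pointer deg ccw from +x 147.16204857014006 rmax 0.051150815224789675
['pics/k14.4.png', 'pics/k15.4.png', 'pics/k18.2.png', 'pics/k18.8.png']
```

View pics/p7.png

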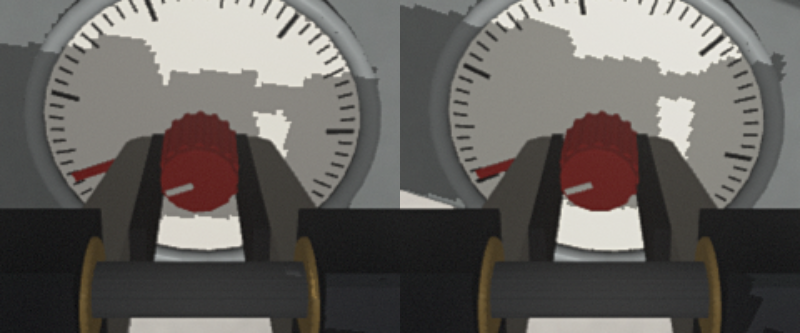

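In the right frame the red pointer is almost over the black zero pointer, at (495,172). Turning on slowly against the stop.

Emit:
{"api": "jog_arm", "payload": {
  "commands": [
    [[0, 0, 0], 0.02],
    [[0, 0, 0], 0.04],
    [[0, 0, 0], 0.05],
    [[0, 0, 0], 0.05]
  ]
}}

```text
clock: 19.32
tool_pos: [0.4502, 0.2024, 0.0897]
eef_rot: [0.976, 0.219, -0.0, 0.001]
ft_force: [-1.1, -6.2, 3.7]
opening: 0.273
```

```bash
python3 ang.py
```

```text
[0.45022944 0.20236619 0.08965384] [-1.05713984 -6.17772099  3.71072431] [-1.48074367  0.01904975 -0.1524585 ] 25.09126227145102
2335 180
pointer deg ccw from +x 151.56542694320777 rmax 0.05114286291791088
```

Emit:
{"api": "jog_arm", "payload": {
  "commands": [
    [[0, 0, 0], 0.02],
    [[0, 0, 0], 0.04],
    [[0, 0, 0], 0.05],
    [[0, 0, 0], 0.05]
  ]
}}

```text
clock: 19.88
tool_pos: [0.4501, 0.202, 0.0895]
eef_rot: [0.964, 0.267, -0.0, 0.002]
ft_force: [-1.3, -7.4, 5.3]
opening: 0.279
```

```bash
python3 ang.py
```

```text
[0.45008389 0.20203399 0.08954988] [-1.30778372 -7.35900736  5.27240979] [-1.58274615  0.12501028 -0.1915814 ] 25.69994068362652
2357 201
pointer deg ccw from +x 146.56799469803292 rmax 0.0510035952763069
```

The moment is rising while the pointer stays put, so it has reached the stop. Letting go and rising to check.

Emit:
{"api": "jog_arm", "payload": {
  "commands": [
    [[0, 0, 0], 0],
    [[0, 0, 0], 0],
    [[0, 0, 0], 0],
    [[0, 0, 0], 0]
  ],
  "jaw": 0
}}

```text
clock: 20.42
tool_pos: [0.4497, 0.2038, 0.0891]
eef_rot: [0.964, 0.268, -0.0, -0.0]
ft_force: [0.7, -0.5, -0.1]
opening: 0.499
```

Emit:
{"api": "jog_arm", "payload": {
  "commands": [
    [[0, 0, 0.1], 0],
    [[0, 0, 0.3], 0],
    [[-0.1, 0, 0.5], -0.06],
    [[-0.2, 0, 0.6], -0.14],
    [[-0.2, 0, 0.6], -0.27]
  ]
}}

```text
clock: 21.05
tool_pos: [0.4102, 0.2042, 0.2114]
eef_rot: [0.999, 0.034, 0.002, -0.0]
ft_force: [-0.0, -0.1, 0.1]
opening: 0.497
```

Emit:
{"api": "jog_arm", "payload": {
  "commands": [
    [[0, 0, 0], 0],
    [[0, 0, 0], 0]
  ]
}}

```text
clock: 21.3
tool_pos: [0.4097, 0.2036, 0.2088]
eef_rot: [0.999, 0.039, -0.0, 0.0]
ft_force: [0.3, -0.7, -0.5]
opening: 0.5
```

```bash
python3 ang.py; python3 - <<'E'
from h import *
import glob
W=cam("wrist",manip.sense());p=proj(W,np.array([.451,.2035,.08])).astype(int);print(p)
f=sorted(glob.glob("pics/k*.png"),key=lambda x:float(x[6:-4]))[-1];a=cv2.imread(f)
o=cv2.resize(a[max(p[1]-80,0):p[1]+80,p[0]-110:p[0]+110],None,fx=3.6,fy=3.6,interpolation=cv2.INTER_CUBIC);cv2.imwrite("pics/p8.png",o)
E
```

```text
[0.4096529  0.20359322 0.2087782 ] [ 0.27334932 -0.67241775 -0.49071215] [ 0.02835542  0.03682713 -0.04817813] 45.989355168745405
859 60
pointer deg ccw from +x 130.74808726734088 rmax 0.04991528681552488
[323 150]
```

View pics/p8.png

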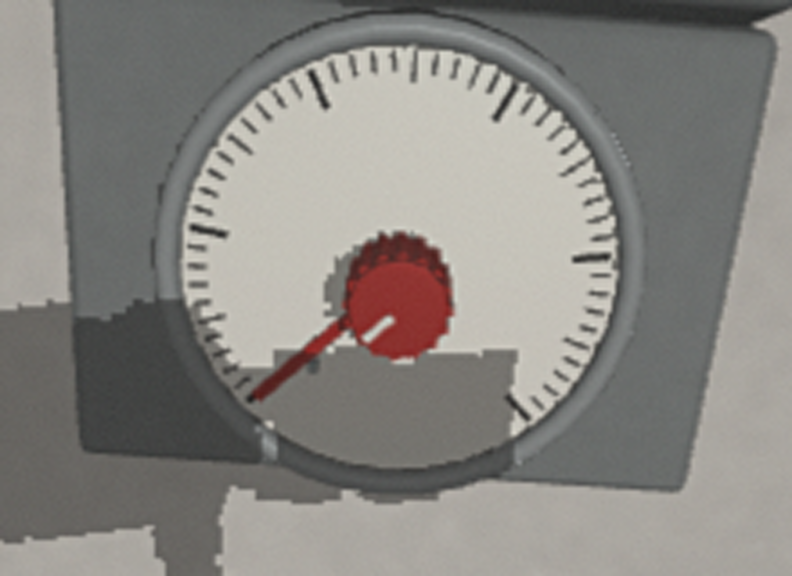

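The red pointer tip at (258,398) lies on the zero tick, covers the black pointer and sits next to the stop pin at (313,365). Last numeric check of the bottles, then I'll hand in.

```bash
python3 - <<'E'
from h import *
c=vision.camera("side");a0=cv2.imread("pics/side0.png");b=vision.camera("scene");b0=cv2.imread("pics/scene0.png");S=cam("scene")
for x0,y0,x1,y1 in((218,158,243,172),(250,158,272,172)):
    print("done cap diff",np.abs(b[y0:y1,x0:x1].astype(int)-b0[y0:y1,x0:x1]).mean())
print("expected cap px",proj(S,np.array([.593,-.146,.0855])))
print(manip.sense()["ft_force"])
manip.finish_job()
E
```

```text
done cap diff 2.041904761904762
done cap diff 2.522727272727273
expected cap px [251.78928289 202.73040821]
[-0.03325868  0.40132649  0.51800414]
the job is handed in; nothing more can be done
```

The job is handed in after about 21 s of robot time. The tested bottle is in the blue tray and the peak pointer is back at zero.

**Bottle:** I lifted it by the cap, carried it upright and set it down in the middle of the tray's empty half. The set-down force was about 11 N. The picture after release showed it upright. The other two bottles' caps looked the same in the scene camera as at the start.

**Reset knob:** I turned it anticlockwise in two strokes with one re-grip, about 139° of wrist turn for about 127° of pointer travel. Over the last few degrees the moment rose to 0.19 N m and the pointer stopped moving, so the grip was slipping with the pointer against the stop. After letting go, the wrist view showed the red pointer on the zero tick, covering the black pointer and next to the stop pin.

**Checks that disagreed or fell short:**
- **First grip:** the fingers were still closing on the cap when I started the lift. They closed fully in the first millimetres, and the bottle then hung about 74 mm below the fingertips instead of the planned 70 mm.
- **Pointer angle:** readings taken while gripping near the end were inconsistent (141–152°), because the fingers and the low camera angle got in the way. The clear view afterwards gave about 131° against the nominal 135°. I judged zero from the picture and the moment rise.

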